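# Set the sleep timer wheel on the remote dock

## Task

Set the sleep timer on the white remote dock: with a fingertip, gently flick the edge of its lobed wheel anticlockwise (seen from above), click by click, until the yellow lobe rests at the red pointer, without going a click past it. Only then press the green button right down and let it come back up. Touch only: leave the remote seated in the dock and everything else where it lies.

Things in the scene. Friction and masses are not known exactly. Their poses are not given: they have to be found in the camera images.
- dock: White remote dock, fixed, 150 (x) by 250 (y) by 26 mm high. Origin: centre of its underside, on the shelf; x to its back, y to its left, z up. Remote cradle along the back. In front, on top: timer wheel (axis at x -55, y +55 mm), green button (x -45, y -65 mm). The wheel sticks out 20 mm past the front face (x -75 mm) over free shelf. A red pointer bar stands just behind the wheel, +x of its axis.
- wheel_hub (a point): Centre of the timer wheel's top, on its upright axis, 42 mm above the shelf. Flat star, 14 mm thick (28 to 42 mm up): hub of radius 23 mm, six radial lobes 60 degrees apart, 7 mm wide, round ends at radius 40 mm, 33 mm free between ends. One lobe yellow, five black. At each click one lobe is at the pointer and the opposite one sticks straight out of the dock's front (-x of the dock).
- yellow_lobe (a point): End of the yellow lobe, at the level of the wheel's top face, 40 mm from the wheel's axis; it turns with the wheel.
- wheel (a joint): Wheel angle, rad, growing anticlockwise seen from above; 0: yellow lobe at the red pointer. Clicks every pi/3 (1.047): a detent pulls it to the nearest click, so once pushed over half-way (0.52) it runs on to the next unless blocked, and rests within 0.1 of the click. Passing the hump takes 3 to 5 N at a lobe's end. Starts 2 to 4 clicks before 0, rarely hung between two. Stops at -4.66 and +1.47.
- button (a joint): Travel of the green button, m: 0 up, 0.006 fully down. A spring returns it; fully down takes 5 N.
- button_top (a point): Centre of the top of the green round button, 28 mm across; it moves straight down when pressed.
- remote: Matte black remote, 45 by 170 by 20 mm, lying loose in the dock's cradle, its underside 26 mm above the shelf, its top 46 mm. Origin: centre of its underside. Not to be moved.
- coaster: Round stainless steel coaster, 94 mm across, 5 mm thick, loose on the shelf. Origin: centre of its underside. Not to be moved.
- dice_cup: Glass dice cup, 76 mm across, 85 mm high, upright, loose. Origin: centre of its underside. Not to be moved.
- opener: Yellow plastic bottle cap opener lying flat, 135 mm long, 44 mm wide at its ring, 10 mm thick, loose. Origin: on its underside, 62 mm from the handle's end; x points to the ring. Not to be moved.
- die_a: Red die, 18 mm, loose. Origin: centre of its underside. Not to be moved.
- die_b: Red die, 18 mm, loose. Origin: centre of its underside. Not to be moved.
- mug: Blue ceramic mug, 80 mm across, 90 mm high, loose, with a handle at its +y. Origin: centre of its underside. Not to be moved.

How it is judged:
By the outcome, as a careful person would: the job done as asked, in the order asked, and still so for the second after the job is handed in, with the robot touching nothing.
It also fails if it takes over 51 s, if anything falls off the work surface, if the arm or the gripper's body presses on something with over 40 N, if the wrist force passes 120 N, or if a joint passes its speed limit or range.

## Robot

A 6-joint arm with a two-finger parallel gripper is mounted at the origin on the work surface. World frame = base frame: x ahead of the robot, y to its left, z up, the work surface at z = 0. Lengths are in mm, angles in degrees, forces in N, time in s.
With the tool pointing down it reaches from about 375 to 925 mm from the base axis. Payload 5.7 kg.
Tool frame: the origin (TCP) lies on the centre line of the jaws, within the pads' length; the fingertips stand 25 mm ahead of it and the grasp point (between the pads) lies 6 mm ahead of it; z points along the fingers, y is the direction in which the jaws open and shut (so a half turn about z gives the same grasp; the last joint's range is limited). The gripper opens to 88 mm and grips with 3 to 60 N. Pads are 20 mm wide; open, the fingers measure 115 mm over their backs; the gripper's body (75 mm by 178 mm) begins 61 mm behind the grasp point.
Start: joints at [-76.61, 20.558, 86.54, -0, 72.909, -6.595], TCP at [205.046, -563.845, 247.623] pointing down, gripper open.
Joint ranges: [-170.27, 170.27], [-57.76, 135], [12.27, 136.19], [-55.21, 235.2], [11.17, 155.16], [-170.74, 170.74]. Speed limits (degrees/s): [136.94, 136.94, 180, 180, 180, 180].

## Interface

Orientations are given as [roll, pitch, yaw] about the fixed x, y, z axes, in that order (R = Rz(yaw) Ry(pitch) Rx(roll)).
In Python, from plant import bot gives the robot as it stands. Calls block until the motion is done:
- bot.move_to(position, orientation): joint-space move of the TCP to a pose.
- bot.line_to(position, speed=150, orientation=None, force_limit=None): straight line of the TCP; orientation=None keeps the orientation; speed is the mean speed in mm/s. With force_limit (N) it stops when the force on the tool has changed by that much, and returns True; else False.
- bot.move_j(angles): joint-space move.
- bot.grip(opening, newtons=None): opening from 0.0 (shut) to 1.0 (fully open); newtons is the grip in N (None keeps the last); returns when the fingers have stopped.
- bot.dwell(seconds).
- bot.solve_ik(position, orientation): joint angles nearest the present ones, or None.
- bot.capture(name): name is "side" or "top"; returns a dict with "image" (420x560x3 uint8, red, green, blue), "depth" (420x560 float32, mm along the optical axis (not along the pixel's ray), 0 where there is no reading), "mtx" (3x3 intrinsics, pixels), "rvec" (rotation vector, rad) and "tvec" (3), from world to camera coordinates, as OpenCV has them. Camera axes: x right, y down, z forward; pixel columns grow to the right and rows downward; lengths in mm; the calibration is good to about 2 mm. A picture is of the moment at which its call begins.
A pose or a line that the arm cannot do raises bot.IKError and nothing moves.
- bot.finish_job(): hands the job in, once; it reports no verdict.
Trained networks look in a picture, given as the dict that the camera call returned (one of the last four; its "shot" number tells which), for a name from the list of things; names that differ only in an ending like _2 or _b are one class to them, and where a whole thing is asked for, a point or a joint stands for the part that bears it (a point fixed in the world has none). Each returns a list of dicts, best first, with "p" (0 to 1); they miss things now and then, are a little off and sometimes report something else, mostly with a low value. They report only what shows in the picture. A call takes as long as a camera call.
- bot.spot_in(label, picture): "location" ([x, y, z] in mm, in world coordinates, good to about 4 mm: the middle of the surface that is visible of it).
- bot.masks_of(label, picture): "mask" (420x560 bool, what is visible of it).
- bot.landmark_of(label, picture): "location" ([x, y, z] in mm, in world coordinates, good to about 4 mm: a listed point, or the origin of a listed thing).
Readings, each from a call of its own:
- bot.current_time(): time.
- bot.current_q(): joint angles.
- bot.current_dq(): joint speeds.
- bot.current_joint_torque(): joint torques, N m.
- bot.current_eef_pos(): TCP position.
- bot.current_eef_rot(): TCP orientation.
- bot.current_wrist_force(): force on the tool from outside, world axes, zero at the start.
- bot.current_ft_torque(): the same for the moment, N m.
- bot.current_opening(): opening from 0.0 (shut) to 1.0 (fully open).
Only numpy, scipy, OpenCV 4.12 (cv2) and the standard library are available. Lean on these libraries where they do the work, as an engineer would, in place of code of your own. Each camera call takes 0.05 s, during which the arm holds its last target.

## Working session

There is one attempt and no reset: what is moved stays moved. The work goes in short steps, each a Python script; the robot and the scene stay as the last script left them, time stands still between calls to the robot, and variables do not carry over. Pictures are saved under pics/ and viewed, and the job is handed in when it is done.

```bash
ls; mkdir -p pics; python3 - <<'E'
from plant import bot
import cv2,numpy as np
for n in ("top","side"):
    p=bot.capture(n); cv2.imwrite(f"pics/{n}0.png",p["image"][:,:,::-1])
    print(n,p["mtx"].tolist(),p["rvec"],p["tvec"])
    for l in ("dock","wheel_hub","yellow_lobe","button_top","remote","coaster","dice_cup","opener","die_a","mug"):
        print(l,[(np.round(r["location"],1).tolist(),round(r["p"],2)) for r in bot.landmark_of(l,p)][:3])
print(bot.current_time(),bot.current_eef_rot())
E
```

```text
pics
top [[463.6530255000253, 0.0, 278.80879658695613], [0.0, 463.6530255000253, 207.21450488652405], [0.0, 0.0, 1.0]] [ 2.19697819 -2.14673673  0.06216101] [ 48.1457316  584.93335984 902.18953707]
dock [([555.1, 66.6, -1.1], 0.91), ([491.1, 96.8, 45.9], 0.6)]
wheel_hub [([513.8, 134.5, 45.1], 0.84)]
yellow_lobe [([488.4, 100.2, 43.3], 0.55)]
button_top [([502.8, 12.9, 49.6], 0.45)]
remote [([591.9, 62.1, 26.8], 0.78)]
coaster [([556.7, 298.4, 0.2], 0.78)]
dice_cup [([585.0, -135.6, 1.0], 0.78)]
opener [([402.1, -56.8, -0.6], 0.85)]
die_a [([483.3, -154.1, -0.6], 0.61), ([481.0, -96.9, -3.8], 0.51)]
mug [([705.5, 268.3, -1.2], 0.96)]
side [[440.5089426483855, 0.0, 281.09032481910975], [0.0, 440.5089426483855, 210.50245461144834], [0.0, 0.0, 1.0]] [ 2.22041285 -0.31354055  0.12051318] [-519.49655342  190.24678618  788.19368889]
dock [([555.1, 64.9, -2.4], 0.88)]
wheel_hub [([513.4, 133.3, 42.4], 0.95), ([558.2, 299.0, 1.4], 0.18)]
yellow_lobe [([490.1, 97.2, 34.7], 0.86)]
button_top [([502.0, 13.5, 47.6], 0.67), ([485.4, -99.2, 5.0], 0.34)]
remote [([590.8, 62.2, 29.1], 0.78)]
coaster [([557.8, 299.5, 1.2], 0.86)]
dice_cup [([584.3, -135.4, 1.7], 0.59)]
opener [([394.7, -59.2, -3.6], 0.85)]
die_a [([484.4, -96.5, 4.1], 0.71), ([477.6, -158.6, -0.7], 0.51)]
mug [([708.8, 271.6, 0.7], 0.57)]
1.1 [-1.79991272e+02 -2.31506914e-03  1.99847724e+01]
```

View pics/top0.png

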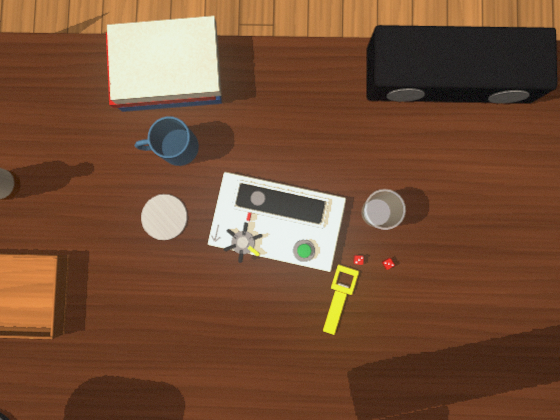

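View pics/side0.png

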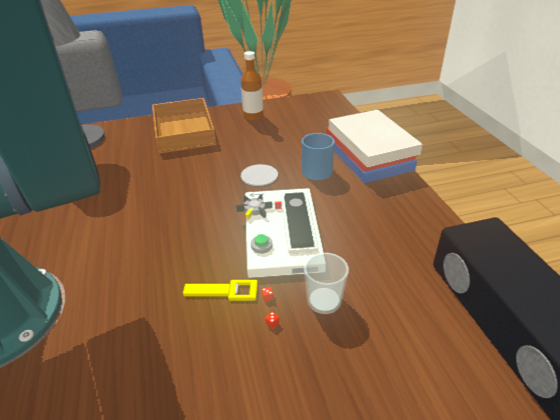

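The top picture shows the dock around (278,222) and the wheel at about (243,242). The yellow lobe points down and to the right, the red pointer is at (249,216), and the green button is at (304,251). Next I'll refine the dock pose from depth and zoom in.

```bash
cat > h.py <<'E'
from plant import bot
import cv2,numpy as np
def cloud(p):
    R=cv2.Rodrigues(np.array(p["rvec"],float))[0]; t=np.array(p["tvec"],float).ravel()
    K=p["mtx"]; d=p["depth"]; v,u=np.mgrid[:d.shape[0],:d.shape[1]]
    c=np.stack([(u-K[0,2])/K[0,0]*d,(v-K[1,2])/K[1,1]*d,d],-1)
    w=(c-t)@R; w[d<=0]=np.nan
    return w
E
python3 - <<'E'
from h import *
p=bot.capture("top"); w=cloud(p)
im=p["image"]
m=bot.masks_of("dock",p)[0]["mask"]
s=m&(w[...,2]>19)&(w[...,2]<32)
pts=w[s][:,:2].astype(np.float32)
print(s.sum(),"dock rect",cv2.minAreaRect(pts),np.median(w[s][:,2]))
for l in ("wheel","remote","button"):
    for r in bot.masks_of(l,p)[:1]:
        q=w[r["mask"]]; q=q[~np.isnan(q[:,0])]
        zz=q[:,2]; print(l,r["p"],len(q),np.percentile(zz,[5,25,50,75,95]).round(1),q.mean(0).round(1))
        if l=="remote": print(cv2.minAreaRect(q[q[:,2]>38][:,:2].astype(np.float32)))
hsv=cv2.cvtColor(im,cv2.COLOR_RGB2HSV)
def col(name,mask):
    mask=mask.copy(); mask[:, :200]=0; mask[:,350:]=0; mask[:200]=0; mask[265:]=0
    v,u=np.nonzero(mask); q=w[mask]; q=q[q[:,2]>24]
    print(name,mask.sum(),np.nanmean(q,0).round(1),u.mean(),v.mean(),np.nanpercentile(q[:,2],[10,50,90]).round(1))
H,S,V=cv2.split(hsv)
col("yellow",(abs(H.astype(int)-29)<6)&(S>140)&(V>120))
col("red",((H<6)|(H>174))&(S>160)&(V>150))
col("green",(abs(H.astype(int)-65)<20)&(S>140)&(V>80))
np.set_printoptions(linewidth=250)
print(w[236:268:2,288:322:2,2].round(0))
cv2.imwrite("pics/crop.png",cv2.resize(im[165:280,200:355,::-1],None,fx=5,fy=5,interpolation=cv2.INTER_CUBIC))
p=bot.capture("side"); cv2.imwrite("pics/crops.png",cv2.resize(p["image"][180:290,220:340,::-1],None,fx=5,fy=5,interpolation=cv2.INTER_CUBIC))
E
```

```text
5751 dock rect ((549.5737915039062, 67.07879638671875), (251.9254150390625, 162.24977111816406), 79.07514953613281) 26.894839660326813
wheel 0.84 617 [39.5 41.8 43.1 44.3 46.2] [513.1 130.4  42.8]
remote 0.62 2003 [43.4 45.6 46.8 47.8 49.5] [589.1  58.   46.5]
((590.0478515625, 59.52809524536133), (169.1819610595703, 45.481903076171875), 78.78553009033203)
button 0.62 144 [46.4 47.6 48.6 49.6 51.4] [498.8  10.7  48.7]
yellow 36 [496.1 107.8  42.3] 253.80555555555554 250.83333333333334 [40.8 42.6 44.8]
red 18 [563.4 119.8  43. ] 248.61111111111111 216.11111111111111 [40.5 43.2 45.3]
green 72 [498.5  11.5  48.7] 303.55555555555554 250.875 [46.7 48.5 51.2]
[[29. 29. 25. 26. 26. 28. 25. 25. 27. 28. 26. 27. 25. 28. 26. 29. 26.]
 [26. 26. 27. 28. 27. 28. 27. 27. 27. 27. 24. 25. 24. 29. 31. 26. 25.]
 [29. 30. 27. 28. 27. 29. 42. 40. 39. 41. 29. 28. 26. 26. 29. 27. 26.]
 [27. 26. 25. 26. 26. 39. 36. 36. 42. 40. 42. 41. 26. 26. 29. 26. 27.]
 [26. 27. 26. 26. 39. 41. 38. 50. 50. 43. 39. 39. 40. 31. 25. 29. 30.]
 [27. 26. 27. 39. 40. 39. 48. 52. 48. 53. 49. 41. 39. 28. 25. 27. 28.]
 [26. 30. 25. 36. 40. 50. nan 51. 50. 49. 49. 48. 38. 38. 31. 28. 26.]
 [27. 27. 28. 38. 34. 47. 47. 47. 47. 51. 49. 49. 41. 39. 27. 25. 31.]
 [28. 26. 25. 40. 37. 51. 49. 49. 47. 48. 49. 47. 43. 40. 25. 23. 29.]
 [26. 28. 26. 36. 41. 50. 47. 51. 50. 48. 47. 38. 40. 37. 27. 24. 28.]
 [29. 28. 29. 37. 36. 38. 48. 49. 48. 49. 49. 41. 38. 29. 26. 27. 26.]
 [27. 28. 29. 22. 37. 42. 42. 39. 38. 36. 39. 37. 29. 27. 26. 27. 29.]
 [32. 26. 31. 26. 28. 37. 39. 38. 38. 36. 38. 25. 30. 24. 23. 27. 27.]
 [25. 28. 26. 27. 25. 26. 29. 28. 26. 28. 25. 28. 27. 27. 29. 27. 27.]
 [ 2.  1.  3. -1. 27. 28. 28. 26. 29. 28. 26. 25. 24. 26. 26. 26. 30.]
 [-0. -1.  1. -0.  3. -1.  4. -0. 24. 25. 26. 28. 26. 26. 28. 29. 28.]]
```

View pics/crop.png

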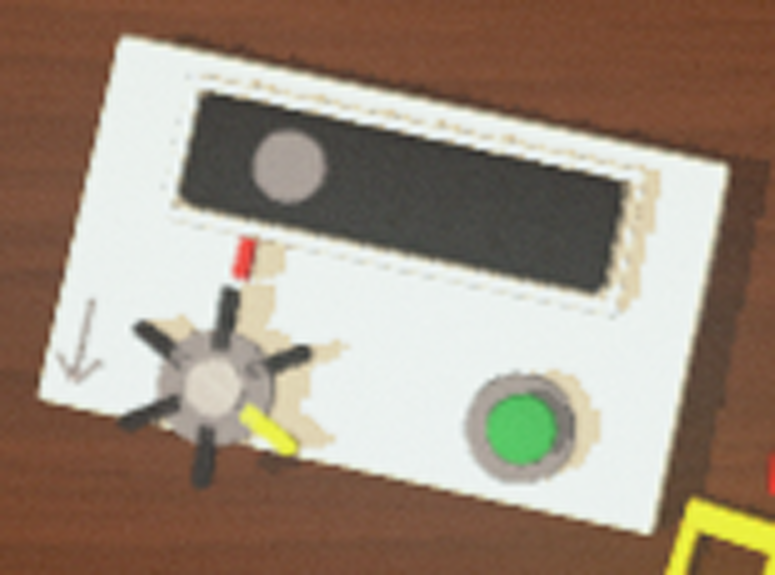

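View pics/crops.png

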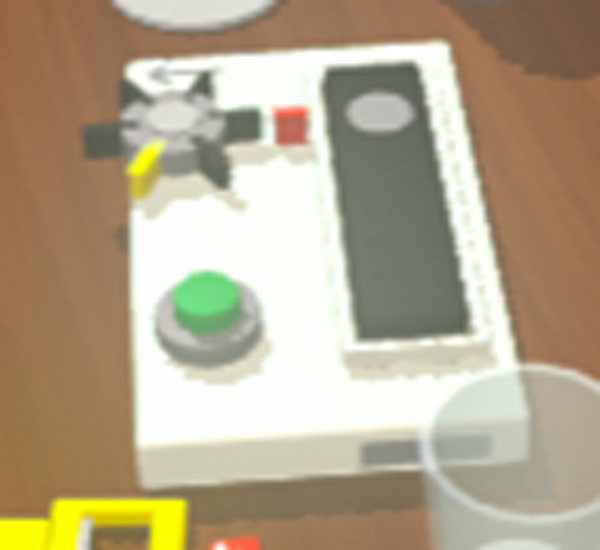

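The wheel is at rest on a click. The yellow lobe is 117–120° clockwise of the pointer, so it needs 2 clicks. The dock centre is about (555,66.6) with yaw −11°, and the hub is about (512,131). The button top is at about 48.5 mm and its collar at about 39 mm. I'll push the front lobe with the closed fingertips from outside the dock's front.

```bash
cat >> h.py <<'E'
YAW=-11.0
a=np.radians(YAW); EX=np.array([np.cos(a),np.sin(a)]); EY=np.array([-np.sin(a),np.cos(a)])
HUB=np.array([512.2,131.3]); BUT=np.array([498.6,11.6])
def at(o,dx,dy,z): return [*(o+dx*EX+dy*EY),z]
E
python3 - <<'E'
from h import *
for y in (79,-101):
    print(y,bot.solve_ik(at(HUB,-80,25,200),[180,0,y]))
q=bot.solve_ik(at(HUB,-80,25,200),[180,0,79]);q2=bot.solve_ik(at(HUB,-80,25,200),[180,0,-101])
Y=79 if q is not None and (q2 is None or abs(q[5])<abs(q2[5])) else -101
print(Y)
bot.grip(0.0)
bot.move_to(at(HUB,-80,27,150),[180,0,Y])
bot.line_to(at(HUB,-80,27,55),speed=150)
bot.line_to(at(HUB,-43.5,27,55),speed=80,force_limit=8)
print(bot.current_time(),bot.current_wrist_force(),bot.current_opening())
for n in ("top","side"):
    p=bot.capture(n)
    cv2.imwrite(f"pics/{n}1.png",cv2.resize(p["image"][160:280,180:340,::-1],None,fx=5,fy=5,interpolation=cv2.INTER_CUBIC))
E
```

```text
79 [ 1.29006290e+01  1.30535728e+01  1.05440380e+02 -2.54444375e-14
  6.15060469e+01  2.39006290e+01]
-101 [  12.90062901   13.05357282  105.44038028    0.           61.5060469
 -156.09937099]
79
6.8833 [ 0.55544976 -0.16884093 -0.41569878] 0.005068546055216297
```

View pics/top1.png

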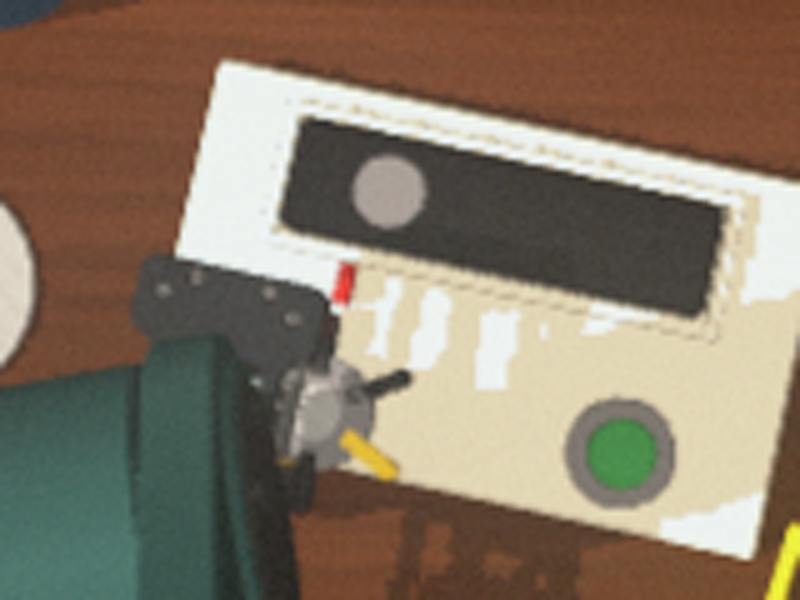

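View pics/side1.png

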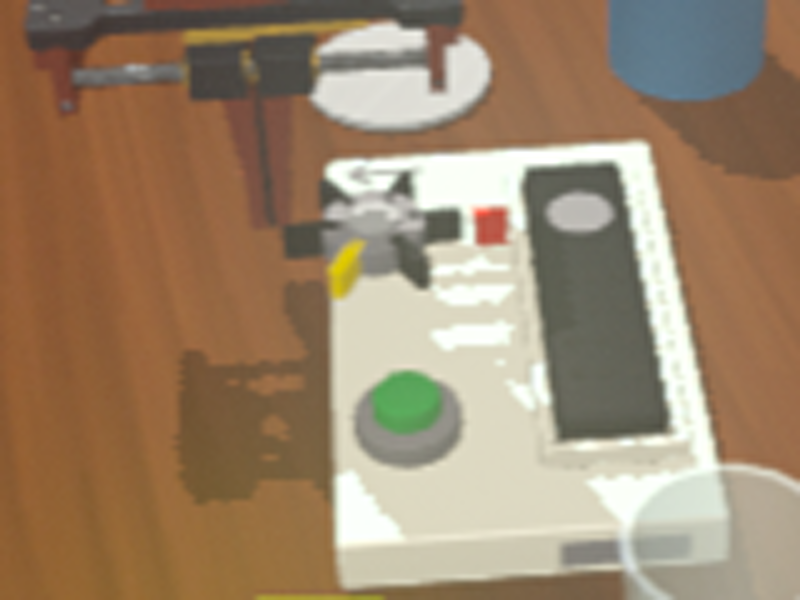

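In the side view the fingertips taper to about 16 mm at the tip (columns 250–285). The front lobe ends at column 285, so I'll move 5.5 mm deeper before the first flick.

```bash
cat >> h.py <<'E'
def look(tag):
    for n in ("top","side"):
        p=bot.capture(n)
        cv2.imwrite(f"pics/{n}{tag}.png",cv2.resize(p["image"][160:280,180:340,::-1],None,fx=5,fy=5,interpolation=cv2.INTER_CUBIC))
        for l in ("yellow_lobe",):
            for r in bot.landmark_of(l,p)[:2]:
                d=np.array(r["location"][:2])-HUB
                print(n,l,np.round(r["location"],1),round(r["p"],2),"angle",round(np.degrees(np.arctan2(d@EY,d@EX)),1),"r",np.linalg.norm(d).round(1))
E
python3 - <<'E'
from h import *
print(bot.line_to(at(HUB,-38,27,55),speed=60,force_limit=8))
print(bot.line_to(at(HUB,-38,-33,55),speed=50,force_limit=15), bot.current_eef_pos(),bot.current_wrist_force())
print(bot.line_to(at(HUB,-75,-33,55),speed=120,force_limit=15), bot.current_time())
look(2)
E
```

```text
False
False [468.69176936 106.34751485  55.00009468] [ 0.37334449 -0.23673899 -0.37450797]
False 9.0417
top yellow_lobe [522.3  92.7  40.6] 0.77 angle -64.3 r 39.9
side yellow_lobe [519.7  89.4  36.2] 0.96 angle -68.9 r 42.6
```

View pics/side2.png

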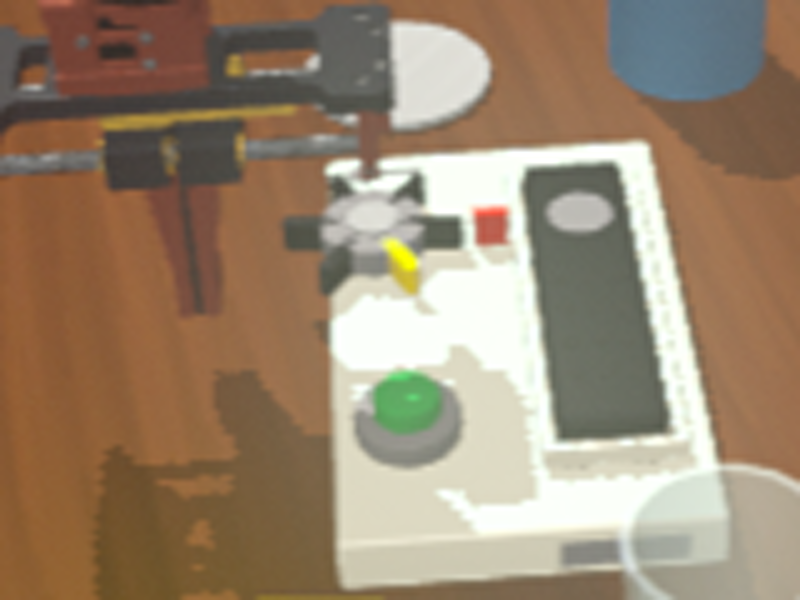

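That was exactly one click. The yellow lobe now points to the lower right at (402,265), at about −60°, and a black lobe is at the pointer. I'll repeat the same flick once.

```bash
python3 - <<'E'
from h import *
bot.line_to(at(HUB,-75,27,55),speed=120,force_limit=15)
print(bot.line_to(at(HUB,-38,27,55),speed=80,force_limit=8))
print(bot.line_to(at(HUB,-38,-33,55),speed=50,force_limit=15), bot.current_wrist_force())
print(bot.line_to(at(HUB,-75,-33,55),speed=120,force_limit=15), bot.current_time())
look(3)
E
```

```text
False
False [-0.69176802 -0.25501049  0.29486422]
False 12.3167
top yellow_lobe [549.2 118.2  41.1] 0.69 angle -8.5 r 39.3
side yellow_lobe [550.3 116.2  38.5] 0.57 angle -10.6 r 41.0
```

View pics/side3.png

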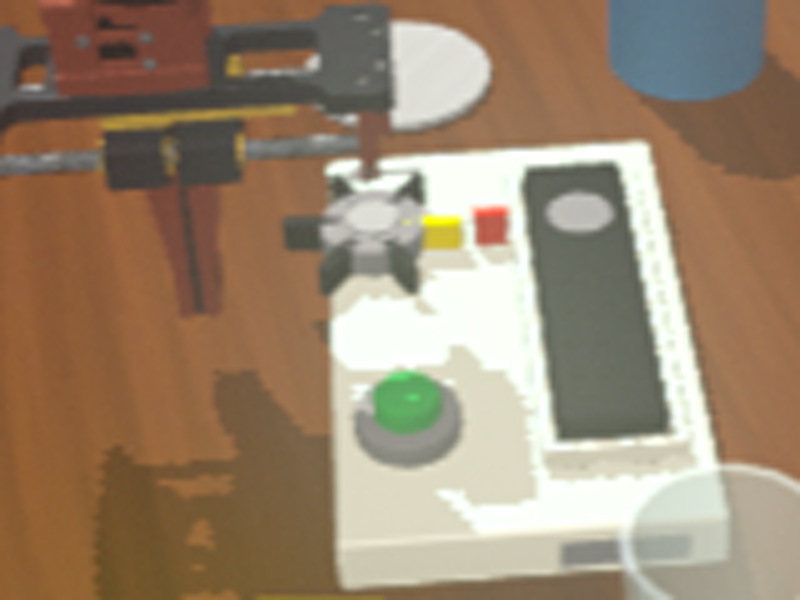

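View pics/top3.png

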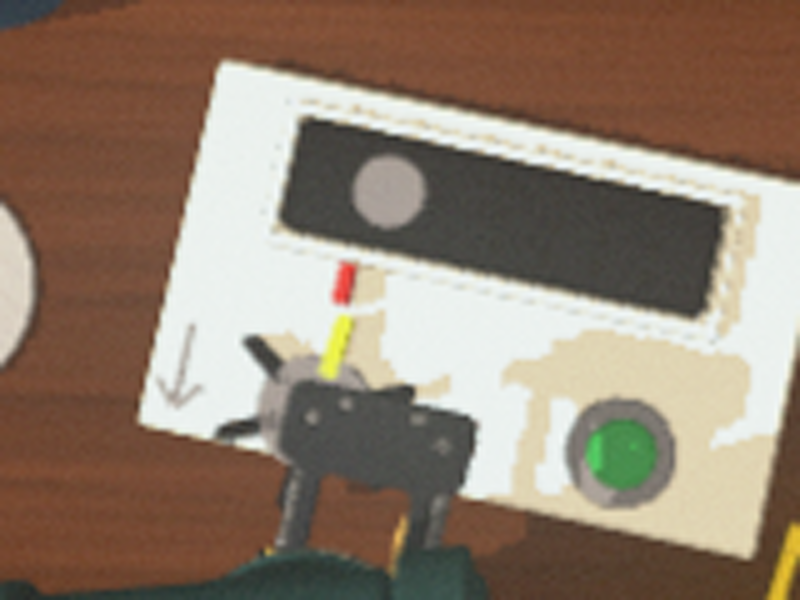

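The yellow lobe at (338,345) is in line with the red pointer at (344,284), both pointing the same way. Now I'll press the button.

```bash
python3 - <<'E'
from h import *
bot.line_to(at(HUB,-75,-33,95),speed=120)
bot.line_to(at(BUT,0,0,95),speed=120)
print(bot.line_to(at(BUT,0,0,77),speed=60,force_limit=3))
hit=bot.line_to(at(BUT,0,0,63),speed=15,force_limit=14)
print(hit,bot.current_eef_pos(),bot.current_wrist_force())
bot.dwell(0.3); print(bot.current_eef_pos(),bot.current_wrist_force())
p=bot.capture("side"); cv2.imwrite("pics/press.png",cv2.resize(p["image"][160:280,180:340,::-1],None,fx=5,fy=5))
bot.line_to(at(BUT,0,0,100),speed=60)
bot.line_to(at(BUT,-120,0,180),speed=150)
bot.line_to(at(BUT,-120,-80,230),speed=150)
bot.dwell(0.3)
print(bot.current_time(),bot.current_wrist_force())
look(4)
for n in ("top","side"):
    p=bot.capture(n); cv2.imwrite(f"pics/{n}end.png",p["image"][:,:,::-1])
    for l in ("button_top","remote","coaster","dice_cup","opener","die_a","mug"):
        print(n,l,[(np.round(r["location"],1).tolist(),round(r["p"],2)) for r in bot.landmark_of(l,p)][:2])
E
```

```text
False
True [498.90633849  11.54533911  67.25886173] [-1.28470963  1.05098965  9.60788517]
[498.91749348  11.53951208  67.26652467] [-1.47123939  0.10438679 10.0071767 ]
18.5333 [0.16838988 0.24560016 1.45649671]
top yellow_lobe [551.8 116.5  43. ] 0.88 angle -9.5 r 42.3
side yellow_lobe [552.1 116.2  39.7] 0.69 angle -9.7 r 42.7
top button_top [([398.9, -56.3, 0.7], 0.6), ([505.5, 14.1, 48.2], 0.46)]
top remote [([590.2, 63.1, 26.0], 0.78)]
top coaster [([557.9, 298.9, -0.4], 0.77)]
top dice_cup [([584.5, -135.4, 1.0], 0.62)]
top opener [([400.9, -59.4, -0.7], 0.87), ([482.8, -153.4, 0.4], 0.62)]
top die_a [([479.2, -153.4, -0.9], 0.67), ([481.7, -91.5, -3.6], 0.63)]
top mug [([702.8, 270.0, -1.6], 0.87)]
side button_top [([558.8, 297.8, 0.3], 0.72), ([501.8, 13.8, 45.9], 0.46)]
side remote [([590.5, 61.9, 31.2], 0.91), ([549.6, 117.1, 39.6], 0.69)]
side coaster [([557.5, 299.4, 1.5], 0.57)]
side dice_cup [([581.7, -137.0, -0.5], 0.85), ([550.1, 119.4, 35.7], 0.56)]
side opener [([397.5, -59.0, -1.2], 0.67)]
side die_a [([477.1, -154.9, 0.6], 0.63), ([485.6, -98.8, 2.3], 0.61)]
side mug [([708.9, 273.8, -2.4], 0.84), ([479.5, -155.7, 1.3], 0.46)]
```

View pics/press.png

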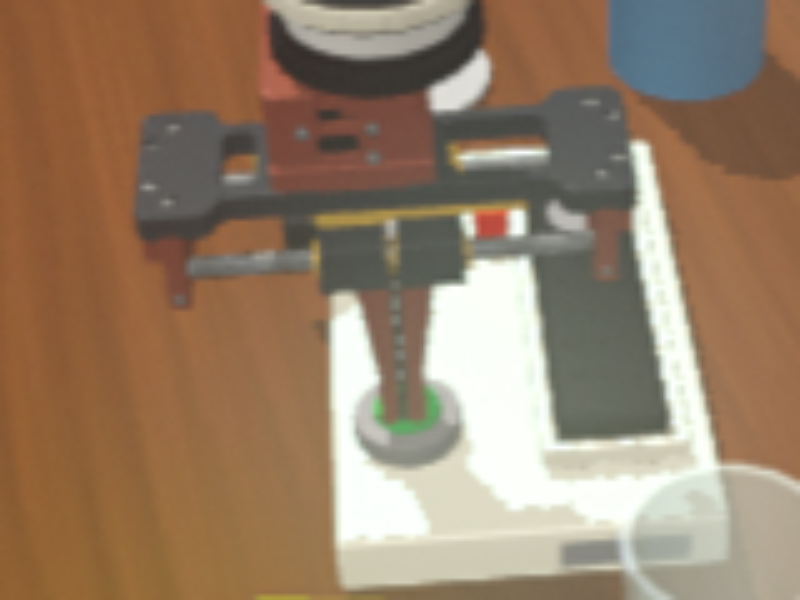

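View pics/side4.png

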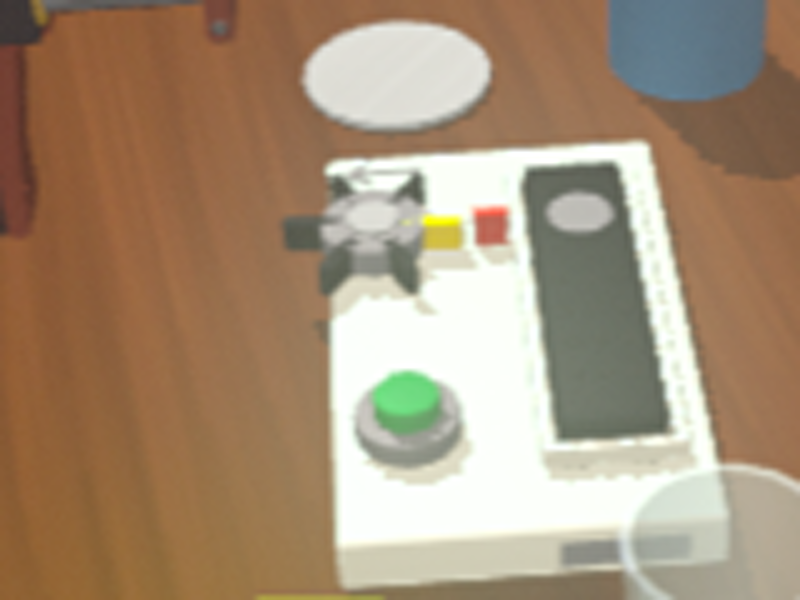

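View pics/topend.png

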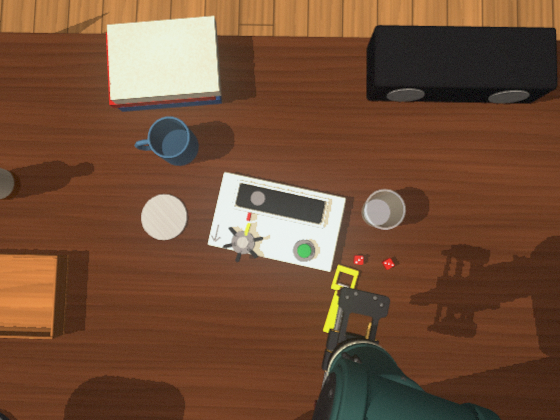

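The button took a steady 10 N, against the 5 N it needs, with the tip stopped at 42.3 mm, about 6 mm below its rest height. It is back up, and nothing else has moved.

```bash
python3 - <<'E'
from plant import bot
print(bot.current_time()); bot.finish_job()
E
```

```text
19.5333
the job is handed in; nothing more can be done
```

The sleep timer is set and the job is handed in, at 19.5 s of the 51 s allowed.

- **Wheel:** I gave the front lobe two anticlockwise flicks with the closed fingertips, from in front of the dock. Each flick moved the wheel one click. The yellow lobe now rests in line with the red pointer in both camera views. The networks put it 8–11° short of the pointer, but they are only good to about 4 mm, and in the pictures it sits on the click.
- **Button:** After that I pressed the green button. The fingertip stopped at 42.3 mm, about 6 mm below the button's resting height, under a steady 10 N, where 5 N is enough for fully down. In the final picture the button is back up.
- **Other objects:** The remote, coaster, cup, opener, dice and mug all read within network error of where they started, and the gripper was clear of everything. In the last pictures the networks' best guess for the button was wrong: they picked the opener in one view and the coaster in the other. I went by the picture instead.
- **Force reading:** With the arm clear, the wrist force still showed about 1.5 N, which I took as sensor offset.

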